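# Put the sanding drums back in their storage blocks

## Task

Put the four sanding drums back into their plywood storage blocks, each upright and down in the round recess made for its size: the largest drum in the largest recess, and so on down to the smallest. Do not knock any drum over, and leave the two plain pine offcuts, the square one and the round one, standing where they are.

Things in the scene. Friction and masses are not known exactly. Their poses are not given: they have to be found in the camera images.
- drum_a: the largest of four sanding drums: an upright cylinder 60 mm in diameter, 76 mm tall, with a brown abrasive sleeve, a black rubber top and a steel washer around a dark spindle hole; stands loose on the bench, 250 g give or take a third. Origin: centre of its underside; z up along its axis.
- drum_b: the second largest of four sanding drums: an upright cylinder 48 mm in diameter, 76 mm tall, with a brown abrasive sleeve, a black rubber top and a steel washer around a dark spindle hole; stands loose on the bench, 170 g give or take a third. Origin: centre of its underside; z up along its axis.
- drum_c: the third largest of four sanding drums: an upright cylinder 36 mm in diameter, 76 mm tall, with a brown abrasive sleeve, a black rubber top and a steel washer around a dark spindle hole; stands loose on the bench, 100 g give or take a third. Origin: centre of its underside; z up along its axis.
- drum_d: the smallest of four sanding drums: an upright cylinder 24 mm in diameter, 76 mm tall, with a brown abrasive sleeve, a black rubber top and a steel washer around a dark spindle hole; stands loose on the bench, 60 g give or take a third. Origin: centre of its underside; z up along its axis.
- seat_a: the plywood storage block with the largest recess: a square block 96 x 96 x 20 mm high, fixed to the bench, with one round blind recess 76 mm in diameter and 12 mm deep in the middle of its top (its floor is 8 mm above the bench); it is meant for the largest drum. Origin: centre of the block's underside, right below the recess; z up.
- seat_b: the plywood storage block with the second largest recess: a square block 84 x 84 x 20 mm high, fixed to the bench, with one round blind recess 64 mm in diameter and 12 mm deep in the middle of its top (its floor is 8 mm above the bench); it is meant for the second largest drum. Origin: centre of the block's underside, right below the recess; z up.
- seat_c: the plywood storage block with the third largest recess: a square block 72 x 72 x 20 mm high, fixed to the bench, with one round blind recess 52 mm in diameter and 12 mm deep in the middle of its top (its floor is 8 mm above the bench); it is meant for the third largest drum. Origin: centre of the block's underside, right below the recess; z up.
- seat_d: the plywood storage block with the smallest recess: a square block 60 x 60 x 20 mm high, fixed to the bench, with one round blind recess 40 mm in diameter and 12 mm deep in the middle of its top (its floor is 8 mm above the bench); it is meant for the smallest drum. Origin: centre of the block's underside, right below the recess; z up.
- block: a square offcut of plain pine, 42 x 42 mm, 55 mm tall, standing loose among the drums; not to be moved. Origin: centre of its underside.
- dowel: a round offcut of plain pine, 42 mm in diameter, 50 mm tall, standing loose among the drums, with a plain wooden top (no washer or hole); not to be moved. Origin: centre of its underside.

How it is judged:
At the end, for the whole second after the job is handed in: Each of the four drums stands upright (within 0.1 rad) in the recess of its own size, its underside on the recess floor (between 4 and 11 mm above the bench) and its axis within 11 mm of the recess centre, released and at rest (slower than 20 mm/s) (horizontal distance between drum_a and seat_a below 0.011 m and z of drum_a in the frame of seat_a between 0.004 and 0.011 m and angle between each of drum_a, drum_b, drum_c, drum_d's own z axis and vertical below 0.1 rad and linear speed of each of drum_a, drum_b, drum_c, drum_d below 0.02 m/s and horizontal distance between drum_b and seat_b below 0.011 m and z of drum_b in the frame of seat_b between 0.004 and 0.011 m and horizontal distance between drum_c and seat_c below 0.011 m and z of drum_c in the frame of seat_c between 0.004 and 0.011 m and horizontal distance between drum_d and seat_d below 0.011 m and z of drum_d in the frame of seat_d between 0.004 and 0.011 m); the robot touches nothing.
It fails at once if a drum is tipped over (more than 0.7 rad from upright) (angle between any of drum_a, drum_b, drum_c, drum_d's own z axis and vertical above 0.7 rad).
It fails at once if a pine offcut is moved by more than 25 mm or knocked over (distance of any of block, dowel from where it was at the start of the episode above 0.025 m or angle between any of block, dowel's own z axis and vertical above 0.5 rad).
It also fails if it takes over 112 s, if anything falls off the work surface, if the arm or the gripper's body presses on something with over 40 N, if the wrist force passes 120 N, or if a joint passes its speed limit or range.

## Robot

A 6-joint arm with a two-finger parallel gripper is mounted at the origin on the work surface. World frame = base frame: x ahead of the robot, y to its left, z up, the work surface at z = 0. Lengths are in m, angles in rad, forces in N, time in s.
With the tool pointing down it reaches from about 0.3 to 0.875 m from the base axis. Payload 6.4 kg.
Tool frame: the origin (TCP) lies midway between the tips of the shut fingers; the grasp point (between the pads) lies 19 mm behind it (grip_depth is the z of the grasp point in the tool frame, in m); z points along the fingers, y is the line along which they close (so a half turn about z gives the same grasp; the last joint's range is limited). The gripper opens to 85 mm and grips with 20 to 120 N. Pads are 22 mm wide; open, the fingers measure 114 mm over their backs; the gripper's body (76 mm by 85 mm) begins 54 mm behind the grasp point. The pads swing forward as they close: fully open they stand 13 mm farther back than shut.
Start: joints at [1.014, 0.181, 1.607, -0, 1.354, -0.206], TCP at [0.198, 0.54, 0.231] pointing down, gripper open.
Joint ranges: [-2.99, 2.99], [-0.89, 2.07], [0.3, 2.58], [-1.14, 4.28], [0, 2.63], [-3.12, 3.12]. Speed limits (rad/s): [2.57, 2.57, 3.01, 3.14, 3.14, 3.14].

## Interface

Orientations are given as [roll, pitch, yaw] about the fixed x, y, z axes, in that order (R = Rz(yaw) Ry(pitch) Rx(roll)).
In Python, from cell import state, capture, hand_in, grip_depth gives the robot as it stands.
- The arm moves only by the tool apply_moves, never from a script. Its argument "deltas" is a list of rows, each an object of numbers: "fingers": the finger opening in m, from 0 to 0.0854; "tx", "ty", "tz": the shift along the tool's x, y, z in m; "roll": the turn about the tool's z in rad. In form: [{"fingers": .., "tx": .., "ty": .., "tz": .., "roll": ..}, ...]. A call has 1 to 12 rows; each row is the pose to reach, as a shift and turn from the pose commanded when the call began, along the tool's axes at that moment; what a row does not reach only later rows make up. A row lasts 1/12 s, in which the tool goes at most 41.7 mm and 7.16 degrees, less where a joint would pass 70% of its speed; a pose out of reach is approached as far as the arm can. A call with a gripper value outside its range is refused whole. The fingers move at their own pace and stop on an object; "squeeze" is the grip in N (left out, the last holds). Time passes only in rows, so rows that repeat a pose let the fingers close. It gives the time, the measured TCP pose, the force, the opening and the grip force at its end, in the units of the state.
- state(): the state, without advancing time (a new reading comes with each control period).
- capture(name): name is "scene" or "side" or "wrist"; returns a dict with "pixels" (400x640x3 uint8, red, green, blue), "z_map" (400x640 float32, m along the optical axis (not along the pixel's ray), 0 where there is no reading), "fx", "fy", "cx", "cy" (pixels), "R" (3x3) and "t" (3): a world point X has camera coordinates R X + t. Camera axes: x right, y down, z forward; pixel columns grow to the right and rows downward; lengths in m; the calibration is good to about 2 mm. The wrist camera is an equidistant fisheye: a pixel r from the principal point sees the ray r / f radians off the axis. A picture is of the moment at which its call begins.
- hand_in(): hands the job in; it is judged then, once.
The state is a dict: "clock": time; "q": joint angles; "dq": joint speeds; "joint_efforts": joint torques, N m; "ee_pos": TCP position; "ee_rot": TCP orientation; "ft_force": force on the tool from outside, world axes, zero at the start; "torque": the same for the moment, N m; "grip_width": finger opening in m; "grip_force": force on a finger pad.
Only numpy, scipy, OpenCV 4.12 (cv2) and the standard library are available. Lean on these libraries where they do the work, as an engineer would, in place of code of your own. Each camera call takes 0.05 s, during which the arm holds its last target. There are 200 camera calls.

## Working session

There is one attempt and no reset: what is moved stays moved. The work goes in short steps, Python scripts to look and compute and a tool call to move; the robot and the scene stay as the last step left them, time stands still between calls to the robot, and variables do not carry over. Pictures are saved under pics/ and viewed, at most 14 in all, crops included, and the job is handed in when it is done.

Besides the shell and the picture viewer there is one more tool, called after ">>>" in YAML: its name, and indented under it one key for each argument. apply_moves: Moves the arm, as the interface text tells. Its arguments: {"type":"object","properties":{"deltas":{"type":"array","items":{"type":"object","properties":{"fingers":{"type":"number"},"tx":{"type":"number"},"ty":{"type":"number"},"tz":{"type":"number"},"roll":{"type":"number"}}}},"squeeze":{"type":"number"}},"required":["deltas"]}

```bash
mkdir -p pics; ls; python3 - <<'E'
from cell import *
import cv2,numpy as np
s=state();print(s['clock'],s['ee_pos'],s['ee_rot'],s['grip_width'],grip_depth)
for n in ['scene','side']:
    c=capture(n);np.savez(n+'.npz',**c);cv2.imwrite(f'pics/{n}.png',c['pixels'][:,:,::-1])
    print(n,c['fx'],c['cx'],c['cy'],-c['R'].T@c['t'],c['R'][2])
a=[cv2.imread(f'pics/{n}.png') for n in ['scene','side']]
E
```

```text
pics
0.0 [0.19726262 0.53949913 0.23036964] [-3.13982361e+00 -3.89387338e-04  2.79079050e+00] 0.08548702931228158 -0.0187
scene 472.80568310175045 315.44429918726496 200.00875539737638 [ 0.93158235 -0.47836955  1.17182611] [-0.32834437  0.3691303  -0.86944396]
side 393.14710485806955 323.4714804164335 193.21680773117245 [0.28948824 0.55750022 0.67591633] [ 0.25468045 -0.64257051 -0.72266245]
```

View pics/scene.png

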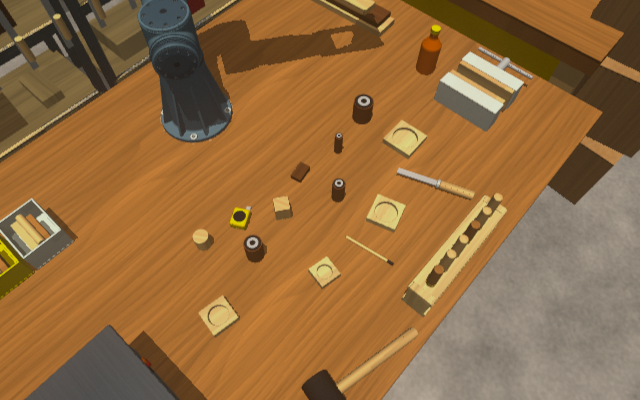

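View pics/side.png

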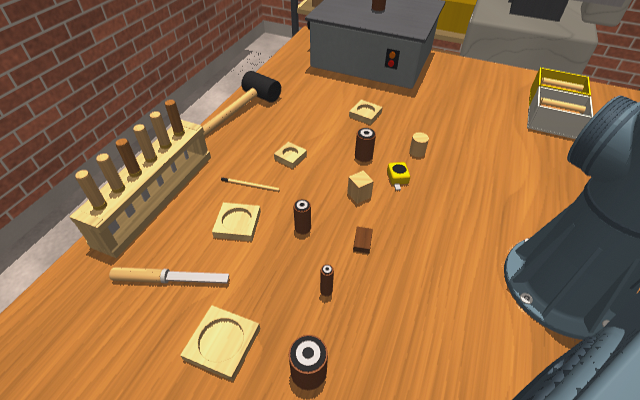

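The scene view shows drums at about (363,107), (254,246), (338,189) and (338,142). The seats are at (405,138), (386,212), (218,316) and (324,271), and the offcuts are the block (282,207) and the dowel (201,238). The side view shows the same things, with the largest drum at (308,360) and its seat at (220,342). Next I'll measure the tops by mask and triangulate across both views.

```bash
cat > h.py <<'E'
import cv2,numpy as np
def ray(c,u,v):
    d=np.array([(u-c['cx'])/c['fx'],(v-c['cy'])/c['fy'],1.]);R=c['R'];return -R.T@c['t'],R.T@d
def plane(c,u,v,z):
    o,d=ray(c,u,v);return o+d*(z-o[2])/d[2]
def world(c):
    v,u=np.mgrid[:400,:640];z=c['z_map']
    P=np.stack([(u-c['cx'])/c['fx']*z,(v-c['cy'])/c['fy']*z,z],-1)
    return (P-c['t'])@c['R']
def tri(c1,p1,c2,p2):
    o1,d1=ray(c1,*p1);o2,d2=ray(c2,*p2)
    s=np.linalg.lstsq(np.stack([d1,-d2],1),o2-o1,rcond=None)[0]
    a,b=o1+s[0]*d1,o2+s[1]*d2;return (a+b)/2,np.linalg.norm(a-b)
def blobs(c,lo,hi,pale=None):
    W=world(c);m=(W[...,2]>lo)&(W[...,2]<hi)&(c['z_map']>0)&(W[...,0]>.2)&(W[...,0]<.95)&(abs(W[...,1])<.7)
    hsv=cv2.cvtColor(c['pixels'],cv2.COLOR_RGB2HSV)
    if pale is not None:
        q=(hsv[...,2]>150)&(hsv[...,1]<150)&(hsv[...,0]>14)
        m&=q if pale else ~q
    cs,_=cv2.findContours(m.astype(np.uint8),cv2.RETR_EXTERNAL,cv2.CHAIN_APPROX_NONE)
    out=[]
    for k in cs:
        h=cv2.convexHull(k)
        if cv2.contourArea(h)<20: continue
        M=cv2.moments(h);u,v=M['m10']/M['m00'],M['m01']/M['m00']
        zz=(lo+hi)/2
        pts=np.array([plane(c,*p[0],zz)[:2] for p in h],np.float32)
        r=cv2.minAreaRect(pts);out.append((u,v,plane(c,u,v,zz),r))
    return out
E
cat > m.py <<'E'
from h import *
C=[dict(np.load(n+'.npz')) for n in('scene','side')]
for nm,lo,hi,pale in(('drum',.068,.084,None),('seat',.0155,.0245,True),('block',.047,.058,None)):
    A,B=[blobs(c,lo,hi,pale) for c in C]
    for a in A:
        for b in B:
            if np.linalg.norm(a[2]-b[2])<.02:
                p,e=tri(C[0],a[:2],C[1],b[:2])
                f=lambda r:(np.round(np.array(r[1])*1e3),round(r[2]))
                print(nm,np.round(a[:2]),np.round(b[:2]),p.round(4),'gap',e.round(4),f(a[3]),f(b[3]), 'centres',np.round(a[3][0],4),np.round(b[3][0],4))
E
python3 m.py
```

```text
drum [252. 244.] [366. 134.] [ 0.4825 -0.2128  0.0688] gap 0.0024 (array([45., 46.]), 86) (array([45., 53.]), 19) centres [ 0.4845 -0.215 ] [ 0.4809 -0.2031]
drum [338. 184.] [302. 206.] [0.5292 0.0693 0.0684] gap 0.0027 (array([33., 35.]), 42) (array([33., 36.]), 23) centres [0.5307 0.0642] [0.5272 0.0759]
drum [339. 136.] [327. 271.] [0.4236 0.1932 0.069 ] gap 0.002 (array([20., 25.]), 40) (array([21., 25.]), 23) centres [0.4257 0.1882] [0.4223 0.1981]
drum [363. 102.] [308. 355.] [0.3941 0.3431 0.0675] gap 0.0022 (array([58., 59.]), 42) (array([58., 60.]), 23) centres [0.3981 0.3362] [0.3938 0.3458]
seat [404. 339.] [205. 128.] [ 0.9125 -0.1303  0.0169] gap 0.0019 (array([75., 22.]), 76) (array([15., 26.]), 50) centres [ 0.9117 -0.1317] [ 0.9096 -0.1279]
seat [218. 315.] [366. 109.] [ 0.537  -0.3917  0.0174] gap 0.0021 (array([71., 71.]), 81) (array([72., 72.]), 81) centres [ 0.5365 -0.3918] [ 0.537 -0.388]
seat [324. 271.] [290. 152.] [ 0.6554 -0.1305  0.0176] gap 0.0021 (array([59., 59.]), 79) (array([59., 60.]), 78) centres [ 0.6547 -0.1311] [ 0.6557 -0.128 ]
seat [386. 212.] [
[... 367 characters left out ...]
]), 2) (array([96., 96.]), 2) centres [0.5501 0.3558] [0.5513 0.3593]
block [331. 384.] [261.  84.] [ 0.85   -0.3319  0.0556] gap 0.0053 (array([11., 78.]), 79) (array([117.,  59.]), 11) centres [ 0.8533 -0.33  ] [ 0.8562 -0.3309]
block [200. 236.] [420. 138.] [ 0.3568 -0.2844  0.0454] gap 0.0015 (array([39., 37.]), 42) (array([38., 42.]), 13) centres [ 0.3596 -0.2859] [ 0.3562 -0.2749]
block [281. 204.] [361. 180.] [ 0.4481 -0.0736  0.0477] gap 0.0016 (array([41., 48.]), 54) (array([45., 47.]), 54) centres [ 0.4494 -0.0761] [ 0.448  -0.0685]
block [338. 143.] [327. 280.] [0.4229 0.1928 0.0388] gap 0.0012 (array([21., 14.]), 42) (array([23., 13.]), 34) centres [0.4304 0.1845] [0.4194 0.2016]
```

```bash
cat > w.py <<'E'
from h import *
def washers(c):
    W=world(c);hsv=cv2.cvtColor(c['pixels'],cv2.COLOR_RGB2HSV)
    m=(W[...,2]>.06)&(W[...,2]<.095)&(hsv[...,1]<60)&(hsv[...,2]>110)&(W[...,0]>.25)&(W[...,0]<.7)&(abs(W[...,1])<.5)
    cs,_=cv2.findContours(m.astype(np.uint8),cv2.RETR_EXTERNAL,cv2.CHAIN_APPROX_NONE)
    o=[]
    for k in cs:
        M=cv2.moments(cv2.convexHull(k))
        if M['m00']>6:
            u,v=M['m10']/M['m00'],M['m01']/M['m00'];o.append((u,v,plane(c,u,v,.076)))
    return o
E
python3 - <<'E'
from w import *
C=[dict(np.load(n+'.npz')) for n in('scene','side')]
A,B=map(washers,C)
for a in A:
    for b in B:
        if np.linalg.norm(a[2]-b[2])<.02:
            p,e=tri(C[0],a[:2],C[1],b[:2]);print(np.round(a[:2],1),np.round(b[:2],1),p.round(4),e.round(4),a[2][:2].round(4),b[2][:2].round(4))
E
```

```text
[252.1 242.1] [366.  132.4] [ 0.4823 -0.2117  0.0759] 0.0028 [ 0.481  -0.2123] [ 0.4834 -0.2106]
[338.5 182.5] [301.8 204.2] [0.5288 0.07   0.0764] 0.0023 [0.5276 0.0697] [0.53   0.0703]
[338.6 135.1] [326.9 268.5] [0.4236 0.1929 0.0757] 0.0021 [0.4227 0.1923] [0.4244 0.1936]
[363.5 100.5] [307.8 352.6] [0.3941 0.3429 0.0757] 0.0022 [0.3933 0.3421] [0.395  0.3436]
```

Both views agree within 3 mm, and the drum heights (76 mm) and the sizes match. I'm moving to drum a and turning the tool so its axes line up with the world's.

>>> apply_moves:
  deltas:
    - {"tx":-0.03,"ty":-0.014,"tz":0,"roll":-0.05,"fingers":0.0854}
    - {"tx":-0.065,"ty":-0.03,"tz":0.01,"roll":-0.15}
    - {"tx":-0.1,"ty":-0.046,"tz":0.02,"roll":-0.25}
    - {"tx":-0.135,"ty":-0.063,"tz":0.03,"roll":-0.351}
    - {"tx":-0.17,"ty":-0.079,"tz":0.045,"roll":-0.351}
    - {"tx":-0.205,"ty":-0.095,"tz":0.06,"roll":-0.351}
    - {"tx":-0.235,"ty":-0.109,"tz":0.075,"roll":-0.351}
    - {"tx":-0.252,"ty":-0.117,"tz":0.08,"roll":-0.351}
    - {"tx":-0.252,"ty":-0.117,"tz":0.08,"roll":-0.351}
    - {"tx":-0.252,"ty":-0.117,"tz":0.08,"roll":-0.351}
  squeeze: 40

```text
validation failed for argument at $.de...
```

>>> apply_moves:
  deltas:
    - {"tx":-0.03,"ty":-0.014,"tz":0.0,"roll":-0.05,"fingers":0.085}
    - {"tx":-0.065,"ty":-0.03,"tz":0.01,"roll":-0.15,"fingers":0.085}
    - {"tx":-0.1,"ty":-0.046,"tz":0.02,"roll":-0.25,"fingers":0.085}
    - {"tx":-0.135,"ty":-0.063,"tz":0.03,"roll":-0.351,"fingers":0.085}
    - {"tx":-0.17,"ty":-0.079,"tz":0.045,"roll":-0.351,"fingers":0.085}
    - {"tx":-0.205,"ty":-0.095,"tz":0.06,"roll":-0.351,"fingers":0.085}
    - {"tx":-0.235,"ty":-0.109,"tz":0.075,"roll":-0.351,"fingers":0.085}
    - {"tx":-0.252,"ty":-0.117,"tz":0.08,"roll":-0.351,"fingers":0.085}
    - {"tx":-0.252,"ty":-0.117,"tz":0.08,"roll":-0.351,"fingers":0.085}
    - {"tx":-0.252,"ty":-0.117,"tz":0.08,"roll":-0.351,"fingers":0.085}
  squeeze: 40

```text
clock: 0.93
ee_pos: [0.3941, 0.3427, 0.1506]
ee_rot: [-3.141, -0.002, 3.139]
ft_force: [-0.8, 0.3, -0.1]
grip_width: 0.0853
grip_force: 0.0
```

>>> apply_moves:
  deltas:
    - {"tx":0,"ty":0,"tz":0.03,"roll":0,"fingers":0.085}
    - {"tx":0,"ty":0,"tz":0.06,"roll":0,"fingers":0.085}
    - {"tx":0,"ty":0,"tz":0.09,"roll":0,"fingers":0.085}
    - {"tx":0,"ty":0,"tz":0.11,"roll":0,"fingers":0.085}
    - {"tx":0,"ty":0,"tz":0.12,"roll":0,"fingers":0.085}
    - {"tx":0,"ty":0,"tz":0.12,"roll":0,"fingers":0.085}
    - {"tx":0,"ty":0,"tz":0.12,"roll":0,"fingers":0.045}
    - {"tx":0,"ty":0,"tz":0.12,"roll":0,"fingers":0.045}
    - {"tx":0,"ty":0,"tz":0.12,"roll":0,"fingers":0.045}
    - {"tx":0,"ty":0,"tz":0.12,"roll":0,"fingers":0.045}
    - {"tx":0,"ty":0,"tz":0.12,"roll":0,"fingers":0.045}
    - {"tx":0,"ty":0,"tz":0.12,"roll":0,"fingers":0.045}
  squeeze: 40

```text
clock: 1.93
ee_pos: [0.3954, 0.3446, 0.0333]
ee_rot: [3.139, 0.003, -3.141]
ft_force: [-1.2, 0.4, 6.2]
grip_width: 0.0593
grip_force: 44.0
```

>>> apply_moves:
  deltas:
    - {"tx":0,"ty":0,"tz":-0.02,"roll":0,"fingers":0.045}
    - {"tx":0,"ty":0,"tz":-0.045,"roll":0,"fingers":0.045}
    - {"tx":0,"ty":0,"tz":-0.07,"roll":0,"fingers":0.045}
    - {"tx":-0.015,"ty":0.0,"tz":-0.08,"roll":0,"fingers":0.045}
    - {"tx":-0.04,"ty":0.004,"tz":-0.08,"roll":0,"fingers":0.045}
    - {"tx":-0.07,"ty":0.007,"tz":-0.08,"roll":0,"fingers":0.045}
    - {"tx":-0.1,"ty":0.01,"tz":-0.08,"roll":0,"fingers":0.045}
    - {"tx":-0.13,"ty":0.014,"tz":-0.08,"roll":0,"fingers":0.045}
    - {"tx":-0.15,"ty":0.014,"tz":-0.08,"roll":0,"fingers":0.045}
    - {"tx":-0.156,"ty":0.015,"tz":-0.08,"roll":0,"fingers":0.045}
    - {"tx":-0.156,"ty":0.015,"tz":-0.08,"roll":0,"fingers":0.045}
    - {"tx":-0.156,"ty":0.015,"tz":-0.08,"roll":0,"fingers":0.045}

```text
clock: 2.93
ee_pos: [0.5489, 0.3583, 0.1108]
ee_rot: [-3.141, -0.002, 3.142]
ft_force: [-0.3, -0.6, -1.9]
grip_width: 0.0591
grip_force: 44.4
```

```bash
cat > look.py <<'E'
import sys,cv2,numpy as np
from cell import *
s=state();print(s['clock'],s['ee_pos'],s['ee_rot'],s['ft_force'],s['grip_width'])
from w import *
C=[capture(n) for n in('scene','side')]
for n,c in zip(('scene','side'),C): np.savez('l_'+n+'.npz',**c)
def sat(c):
    # washers at any height: bright low-saturation discs
    hsv=cv2.cvtColor(c['pixels'],cv2.COLOR_RGB2HSV);W=world(c)
    m=(hsv[...,1]<60)&(hsv[...,2]>110)&(W[...,2]>.06)&(W[...,2]<.25)&(W[...,0]>.3)&(W[...,0]<.72)&(abs(W[...,1])<.46)
    cs,_=cv2.findContours(m.astype(np.uint8),cv2.RETR_EXTERNAL,cv2.CHAIN_APPROX_NONE);o=[]
    for k in cs:
        M=cv2.moments(cv2.convexHull(k))
        if M['m00']>6:o.append((M['m10']/M['m00'],M['m01']/M['m00']))
    return o
for a in sat(C[0]):
    for b in sat(C[1]):
        p,e=tri(C[0],a,C[1],b)
        if e<.005 and .05<p[2]<.25: print('washer',p.round(4),e.round(4))
if len(sys.argv)>1:
    n,u,v=sys.argv[1],int(sys.argv[2]),int(sys.argv[3])
    c=C[n=='side']['pixels'][max(v-80,0):v+80,max(u-100,0):u+100,::-1]
    cv2.imwrite(sys.argv[4],cv2.resize(c,None,fx=3,fy=3))
E
python3 look.py side 220 310 pics/a1.png
```

```text
2.9333 [0.54892632 0.35832753 0.11078467] [-3.14114923e+00 -1.78547996e-03  3.14155144e+00] [-0.29622348 -0.57175944 -1.85317581] 0.05910201711383499
washer [0.5291 0.0701 0.0765] 0.0029
washer [0.4235 0.1929 0.0757] 0.002
```

View pics/a1.png

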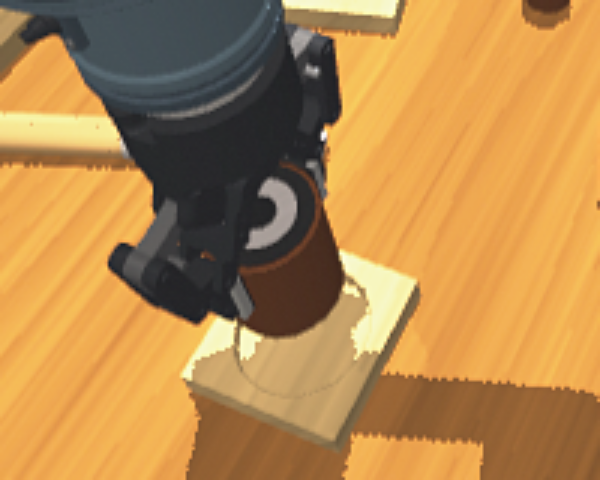

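Drum a is held upright over its seat (washer at about (270,212) in the crop, recess below it at about (305,350)). I'll lower it, release and retreat.

>>> apply_moves:
  deltas:
    - {"tx":-0.001,"ty":0,"tz":0.02,"roll":0,"fingers":0.045}
    - {"tx":-0.001,"ty":0,"tz":0.04,"roll":0,"fingers":0.045}
    - {"tx":-0.001,"ty":0,"tz":0.055,"roll":0,"fingers":0.045}
    - {"tx":-0.001,"ty":0,"tz":0.064,"roll":0,"fingers":0.045}
    - {"tx":-0.001,"ty":0,"tz":0.069,"roll":0,"fingers":0.045}
    - {"tx":-0.001,"ty":0,"tz":0.071,"roll":0,"fingers":0.045}
    - {"tx":-0.001,"ty":0,"tz":0.071,"roll":0,"fingers":0.045}
    - {"tx":-0.001,"ty":0,"tz":0.071,"roll":0,"fingers":0.065}
    - {"tx":-0.001,"ty":0,"tz":0.071,"roll":0,"fingers":0.085}
    - {"tx":-0.001,"ty":0,"tz":0.071,"roll":0,"fingers":0.085}
    - {"tx":-0.001,"ty":0,"tz":0.071,"roll":0,"fingers":0.085}
    - {"tx":-0.001,"ty":0,"tz":0.071,"roll":0,"fingers":0.085}

```text
clock: 4.03
ee_pos: [0.5513, 0.3586, 0.0405]
ee_rot: [3.141, 0.0, -3.141]
ft_force: [0.1, 0.5, 0.0]
grip_width: 0.0849
grip_force: 0.0
```

>>> apply_moves:
  deltas:
    - {"tx":0,"ty":0,"tz":-0.025,"roll":0,"fingers":0.085}
    - {"tx":0,"ty":0,"tz":-0.055,"roll":0,"fingers":0.085}
    - {"tx":0.0,"ty":0.0,"tz":-0.085,"roll":0,"fingers":0.085}
    - {"tx":0.015,"ty":-0.02,"tz":-0.105,"roll":0,"fingers":0.07}
    - {"tx":0.035,"ty":-0.045,"tz":-0.11,"roll":0,"fingers":0.05}
    - {"tx":0.055,"ty":-0.072,"tz":-0.11,"roll":0,"fingers":0.05}
    - {"tx":0.077,"ty":-0.1,"tz":-0.11,"roll":0,"fingers":0.05}
    - {"tx":0.098,"ty":-0.127,"tz":-0.11,"roll":0,"fingers":0.05}
    - {"tx":0.117,"ty":-0.151,"tz":-0.11,"roll":0,"fingers":0.05}
    - {"tx":0.128,"ty":-0.165,"tz":-0.11,"roll":0,"fingers":0.05}
    - {"tx":0.128,"ty":-0.165,"tz":-0.11,"roll":0,"fingers":0.05}
    - {"tx":0.128,"ty":-0.165,"tz":-0.11,"roll":0,"fingers":0.05}

```text
clock: 5.03
ee_pos: [0.4232, 0.1932, 0.1508]
ee_rot: [3.141, 0.001, 3.14]
ft_force: [0.3, 0.4, -0.1]
grip_width: 0.05
grip_force: 0.0
```

```bash
python3 look.py
```

```text
5.0333 [0.42319594 0.19317417 0.1507598 ] [3.14120354e+00 1.28235627e-03 3.14034303e+00] [ 0.29433676  0.3867288  -0.08691001] 0.05002452238545767
washer [ 0.4811 -0.2122  0.0754] 0.0006
washer [0.5291 0.0701 0.0765] 0.0028
washer [0.5505 0.3595 0.0838] 0.0026
```

Drum a's washer stands at z = 84 mm (76 + 8), centred on its seat. Now drum d.

>>> apply_moves:
  deltas:
    - {"tx":0,"ty":0,"tz":0.03,"roll":0,"fingers":0.05}
    - {"tx":0,"ty":0,"tz":0.06,"roll":0,"fingers":0.05}
    - {"tx":0,"ty":0,"tz":0.09,"roll":0,"fingers":0.05}
    - {"tx":0,"ty":0,"tz":0.11,"roll":0,"fingers":0.05}
    - {"tx":0,"ty":0,"tz":0.12,"roll":0,"fingers":0.05}
    - {"tx":0,"ty":0,"tz":0.12,"roll":0,"fingers":0.05}
    - {"tx":0,"ty":0,"tz":0.12,"roll":0,"fingers":0.03}
    - {"tx":0,"ty":0,"tz":0.12,"roll":0,"fingers":0.015}
    - {"tx":0,"ty":0,"tz":0.12,"roll":0,"fingers":0.015}
    - {"tx":0,"ty":0,"tz":0.12,"roll":0,"fingers":0.015}
    - {"tx":0,"ty":0,"tz":0.12,"roll":0,"fingers":0.015}
    - {"tx":0,"ty":0,"tz":0.12,"roll":0,"fingers":0.015}
  squeeze: 30

```text
clock: 6.13
ee_pos: [0.4243, 0.1938, 0.0316]
ee_rot: [3.141, 0.003, -3.141]
ft_force: [-0.3, 0.5, 6.6]
grip_width: 0.0231
grip_force: 30.3
```

>>> apply_moves:
  deltas:
    - {"tx":0,"ty":0,"tz":-0.02,"roll":0,"fingers":0.015}
    - {"tx":0,"ty":0,"tz":-0.045,"roll":0,"fingers":0.015}
    - {"tx":0,"ty":0,"tz":-0.075,"roll":0,"fingers":0.015}
    - {"tx":0,"ty":0.0,"tz":-0.105,"roll":0,"fingers":0.015}
    - {"tx":-0.01,"ty":-0.014,"tz":-0.12,"roll":0,"fingers":0.015}
    - {"tx":-0.026,"ty":-0.036,"tz":-0.12,"roll":0,"fingers":0.015}
    - {"tx":-0.045,"ty":-0.063,"tz":-0.12,"roll":0,"fingers":0.015}
    - {"tx":-0.064,"ty":-0.089,"tz":-0.12,"roll":0,"fingers":0.015}
    - {"tx":-0.083,"ty":-0.116,"tz":-0.12,"roll":0,"fingers":0.015}
    - {"tx":-0.102,"ty":-0.142,"tz":-0.12,"roll":0,"fingers":0.015}
    - {"tx":-0.12,"ty":-0.168,"tz":-0.12,"roll":0,"fingers":0.015}
    - {"tx":-0.14,"ty":-0.195,"tz":-0.12,"roll":0,"fingers":0.015}

```text
clock: 7.13
ee_pos: [0.5634, -0.0027, 0.1504]
ee_rot: [3.141, -0.0, -3.141]
ft_force: [0.6, 1.1, -0.6]
grip_width: 0.0233
grip_force: 29.9
```

>>> apply_moves:
  deltas:
    - {"tx":-0.018,"ty":-0.026,"tz":0,"roll":0,"fingers":0.015}
    - {"tx":-0.037,"ty":-0.052,"tz":0,"roll":0,"fingers":0.015}
    - {"tx":-0.055,"ty":-0.078,"tz":0,"roll":0,"fingers":0.015}
    - {"tx":-0.072,"ty":-0.102,"tz":0,"roll":0,"fingers":0.015}
    - {"tx":-0.085,"ty":-0.12,"tz":0,"roll":0,"fingers":0.015}
    - {"tx":-0.092,"ty":-0.129,"tz":0,"roll":0,"fingers":0.015}
    - {"tx":-0.092,"ty":-0.129,"tz":0.02,"roll":0,"fingers":0.015}
    - {"tx":-0.092,"ty":-0.129,"tz":0.04,"roll":0,"fingers":0.015}
    - {"tx":-0.092,"ty":-0.129,"tz":0.05,"roll":0,"fingers":0.015}
    - {"tx":-0.092,"ty":-0.129,"tz":0.05,"roll":0,"fingers":0.015}

```text
clock: 7.97
ee_pos: [0.6526, -0.129, 0.0969]
ee_rot: [3.139, -0.006, -3.141]
ft_force: [-0.5, 1.1, -1.1]
grip_width: 0.0234
grip_force: 29.9
```

```bash
python3 look.py side 290 130 pics/d1.png
```

```text
7.9667 [ 0.65259706 -0.12899307  0.09685251] [ 3.13913015 -0.00600955 -3.14104406] [-0.48607512  1.13462902 -1.12055359] 0.023417616877745333
washer [ 0.4827 -0.2119  0.0756] 0.0024
washer [0.5505 0.3595 0.0837] 0.0026
```

View pics/d1.png

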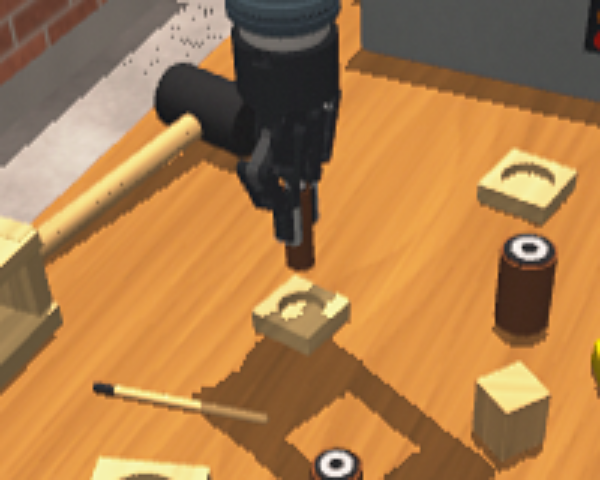

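Drum d hangs straight above its recess (drum bottom at about (300,265) in the crop, recess at about (302,305)). I'll lower and release it.

>>> apply_moves:
  deltas:
    - {"tx":-0.001,"ty":-0.001,"tz":0.02,"roll":0,"fingers":0.015}
    - {"tx":-0.001,"ty":-0.001,"tz":0.036,"roll":0,"fingers":0.015}
    - {"tx":-0.001,"ty":-0.001,"tz":0.048,"roll":0,"fingers":0.015}
    - {"tx":-0.001,"ty":-0.001,"tz":0.056,"roll":0,"fingers":0.015}
    - {"tx":-0.001,"ty":-0.001,"tz":0.06,"roll":0,"fingers":0.015}
    - {"tx":-0.001,"ty":-0.001,"tz":0.06,"roll":0,"fingers":0.015}
    - {"tx":-0.001,"ty":-0.001,"tz":0.06,"roll":0,"fingers":0.015}
    - {"tx":-0.001,"ty":-0.001,"tz":0.06,"roll":0,"fingers":0.03}
    - {"tx":-0.001,"ty":-0.001,"tz":0.06,"roll":0,"fingers":0.045}
    - {"tx":-0.001,"ty":-0.001,"tz":0.06,"roll":0,"fingers":0.055}
    - {"tx":-0.001,"ty":-0.001,"tz":0.06,"roll":0,"fingers":0.055}
    - {"tx":-0.001,"ty":-0.001,"tz":0.06,"roll":0,"fingers":0.055}

```text
clock: 9.07
ee_pos: [0.6563, -0.1315, 0.0405]
ee_rot: [-3.141, 0.0, -3.141]
ft_force: [0.8, -0.0, -0.4]
grip_width: 0.0551
grip_force: 0.0
```

>>> apply_moves:
  deltas:
    - {"tx":0,"ty":0,"tz":-0.025,"roll":0,"fingers":0.055}
    - {"tx":0,"ty":0,"tz":-0.055,"roll":0,"fingers":0.055}
    - {"tx":0.0,"ty":0.0,"tz":-0.085,"roll":0,"fingers":0.055}
    - {"tx":0.013,"ty":0.02,"tz":-0.105,"roll":0,"fingers":0.062}
    - {"tx":0.03,"ty":0.048,"tz":-0.11,"roll":0,"fingers":0.062}
    - {"tx":0.05,"ty":0.079,"tz":-0.11,"roll":0,"fingers":0.062}
    - {"tx":0.07,"ty":0.111,"tz":-0.11,"roll":0,"fingers":0.062}
    - {"tx":0.09,"ty":0.143,"tz":-0.11,"roll":0,"fingers":0.062}
    - {"tx":0.11,"ty":0.174,"tz":-0.11,"roll":0,"fingers":0.062}
    - {"tx":0.123,"ty":0.195,"tz":-0.11,"roll":0,"fingers":0.062}
    - {"tx":0.127,"ty":0.201,"tz":-0.11,"roll":0,"fingers":0.062}
    - {"tx":0.127,"ty":0.201,"tz":-0.11,"roll":0,"fingers":0.062}

```text
clock: 10.07
ee_pos: [0.5282, 0.0711, 0.1505]
ee_rot: [3.142, 0.0, -3.139]
ft_force: [0.7, 0.0, 0.7]
grip_width: 0.0622
grip_force: 0.0
```

```bash
python3 look.py
```

```text
10.0667 [0.52822362 0.07108152 0.15050614] [ 3.14152911e+00  9.52690575e-05 -3.13865143e+00] [0.65964731 0.03722328 0.71831425] 0.06224693563409844
washer [ 0.4827 -0.2119  0.0756] 0.0024
washer [0.5322 0.071  0.0745] 0.0034
washer [0.5506 0.3595 0.0838] 0.0028
```

>>> apply_moves:
  deltas:
    - {"tx":0,"ty":-0.001,"tz":0.03,"roll":0,"fingers":0.062}
    - {"tx":0,"ty":-0.001,"tz":0.06,"roll":0,"fingers":0.062}
    - {"tx":0,"ty":-0.001,"tz":0.09,"roll":0,"fingers":0.062}
    - {"tx":0,"ty":-0.001,"tz":0.11,"roll":0,"fingers":0.062}
    - {"tx":0,"ty":-0.001,"tz":0.12,"roll":0,"fingers":0.062}
    - {"tx":0,"ty":-0.001,"tz":0.12,"roll":0,"fingers":0.062}
    - {"tx":0,"ty":-0.001,"tz":0.12,"roll":0,"fingers":0.045}
    - {"tx":0,"ty":-0.001,"tz":0.12,"roll":0,"fingers":0.025}
    - {"tx":0,"ty":-0.001,"tz":0.12,"roll":0,"fingers":0.025}
    - {"tx":0,"ty":-0.001,"tz":0.12,"roll":0,"fingers":0.025}
    - {"tx":0,"ty":-0.001,"tz":0.12,"roll":0,"fingers":0.025}
    - {"tx":0,"ty":-0.001,"tz":0.12,"roll":0,"fingers":0.025}
  squeeze: 35

```text
clock: 11.17
ee_pos: [0.5307, 0.0683, 0.032]
ee_rot: [-3.141, 0.004, -3.141]
ft_force: [0.8, -1.5, 5.9]
grip_width: 0.0354
grip_force: 35.4
```

>>> apply_moves:
  deltas:
    - {"tx":0,"ty":0,"tz":-0.02,"roll":0,"fingers":0.025}
    - {"tx":0,"ty":0,"tz":-0.045,"roll":0,"fingers":0.025}
    - {"tx":0,"ty":0,"tz":-0.075,"roll":0,"fingers":0.025}
    - {"tx":0,"ty":0,"tz":-0.105,"roll":0,"fingers":0.025}
    - {"tx":0,"ty":-0.015,"tz":-0.12,"roll":0,"fingers":0.025}
    - {"tx":0,"ty":-0.04,"tz":-0.12,"roll":0,"fingers":0.025}
    - {"tx":0,"ty":-0.07,"tz":-0.12,"roll":0,"fingers":0.025}
    - {"tx":0,"ty":-0.103,"tz":-0.12,"roll":0,"fingers":0.025}
    - {"tx":-0.002,"ty":-0.137,"tz":-0.12,"roll":0,"fingers":0.025}
    - {"tx":-0.004,"ty":-0.171,"tz":-0.12,"roll":0,"fingers":0.025}
    - {"tx":-0.006,"ty":-0.205,"tz":-0.12,"roll":0,"fingers":0.025}
    - {"tx":-0.008,"ty":-0.24,"tz":-0.12,"roll":0,"fingers":0.025}

```text
clock: 12.17
ee_pos: [0.5368, -0.1726, 0.1504]
ee_rot: [3.141, -0.0, -3.141]
ft_force: [0.5, -0.9, -1.4]
grip_width: 0.0349
grip_force: 35.2
```

>>> apply_moves:
  deltas:
    - {"tx":0,"ty":-0.034,"tz":0,"roll":0,"fingers":0.025}
    - {"tx":0,"ty":-0.069,"tz":0,"roll":0,"fingers":0.025}
    - {"tx":0,"ty":-0.104,"tz":0,"roll":0,"fingers":0.025}
    - {"tx":0,"ty":-0.138,"tz":0,"roll":0,"fingers":0.025}
    - {"tx":0,"ty":-0.17,"tz":0,"roll":0,"fingers":0.025}
    - {"tx":0,"ty":-0.197,"tz":0,"roll":0,"fingers":0.025}
    - {"tx":0,"ty":-0.215,"tz":0,"roll":0,"fingers":0.025}
    - {"tx":0,"ty":-0.221,"tz":0,"roll":0,"fingers":0.025}
    - {"tx":0,"ty":-0.221,"tz":0.02,"roll":0,"fingers":0.025}
    - {"tx":0,"ty":-0.221,"tz":0.04,"roll":0,"fingers":0.025}
    - {"tx":0,"ty":-0.221,"tz":0.05,"roll":0,"fingers":0.025}
    - {"tx":0,"ty":-0.221,"tz":0.05,"roll":0,"fingers":0.025}

```text
clock: 13.17
ee_pos: [0.5356, -0.3897, 0.0969]
ee_rot: [3.137, -0.004, -3.141]
ft_force: [-0.6, 0.4, -0.4]
grip_width: 0.0353
grip_force: 35.2
```

```bash
python3 look.py side 340 110 pics/c1.png
```

```text
13.1667 [ 0.53561048 -0.3896956   0.09686709] [ 3.1366598  -0.00441687 -3.14068594] [-0.59415028  0.37237065 -0.42875385] 0.035325445980339196
washer [ 0.6564 -0.1314  0.0825] 0.0032
washer [ 0.4822 -0.2118  0.0761] 0.0026
washer [0.5504 0.3594 0.0839] 0.0027
```

View pics/c1.png

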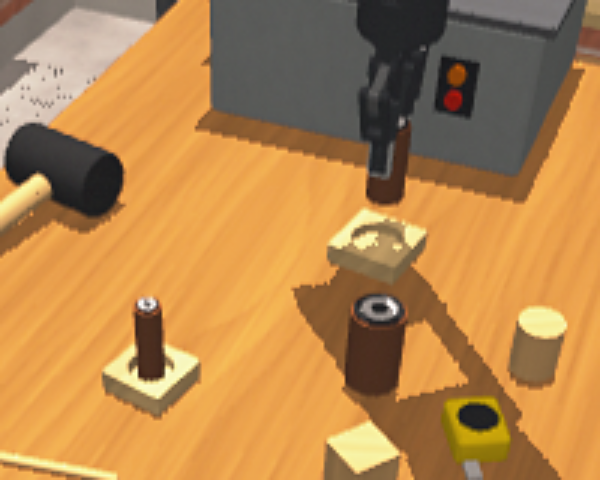

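Drum d stands in its recess (crop (150,335)), and drum c hangs upright over its own seat at (380,240). I'll lower and release it.

>>> apply_moves:
  deltas:
    - {"tx":0,"ty":0,"tz":0.02,"roll":0,"fingers":0.025}
    - {"tx":0,"ty":0,"tz":0.036,"roll":0,"fingers":0.025}
    - {"tx":0,"ty":0,"tz":0.048,"roll":0,"fingers":0.025}
    - {"tx":0,"ty":0,"tz":0.056,"roll":0,"fingers":0.025}
    - {"tx":0,"ty":0,"tz":0.06,"roll":0,"fingers":0.025}
    - {"tx":0,"ty":0,"tz":0.06,"roll":0,"fingers":0.025}
    - {"tx":0,"ty":0,"tz":0.06,"roll":0,"fingers":0.025}
    - {"tx":0,"ty":0,"tz":0.06,"roll":0,"fingers":0.04}
    - {"tx":0,"ty":0,"tz":0.06,"roll":0,"fingers":0.055}
    - {"tx":0,"ty":0,"tz":0.06,"roll":0,"fingers":0.065}
    - {"tx":0,"ty":0,"tz":0.06,"roll":0,"fingers":0.065}
    - {"tx":0,"ty":0,"tz":0.06,"roll":0,"fingers":0.065}

```text
clock: 14.27
ee_pos: [0.5373, -0.3926, 0.0405]
ee_rot: [-3.141, 0.0, -3.141]
ft_force: [-0.3, -0.3, 0.2]
grip_width: 0.0646
grip_force: 0.0
```

>>> apply_moves:
  deltas:
    - {"tx":0,"ty":0,"tz":-0.025,"roll":0,"fingers":0.065}
    - {"tx":0,"ty":0,"tz":-0.055,"roll":0,"fingers":0.065}
    - {"tx":0.0,"ty":0.0,"tz":-0.085,"roll":0,"fingers":0.065}
    - {"tx":0.006,"ty":0.018,"tz":-0.105,"roll":0,"fingers":0.075}
    - {"tx":0.014,"ty":0.045,"tz":-0.11,"roll":0,"fingers":0.075}
    - {"tx":0.023,"ty":0.075,"tz":-0.11,"roll":0,"fingers":0.075}
    - {"tx":0.032,"ty":0.105,"tz":-0.11,"roll":0,"fingers":0.075}
    - {"tx":0.041,"ty":0.135,"tz":-0.11,"roll":0,"fingers":0.075}
    - {"tx":0.05,"ty":0.163,"tz":-0.11,"roll":0,"fingers":0.075}
    - {"tx":0.055,"ty":0.18,"tz":-0.11,"roll":0,"fingers":0.075}
    - {"tx":0.055,"ty":0.18,"tz":-0.11,"roll":0,"fingers":0.075}
    - {"tx":0.055,"ty":0.18,"tz":-0.11,"roll":0,"fingers":0.075}

```text
clock: 15.27
ee_pos: [0.4823, -0.212, 0.1507]
ee_rot: [-3.141, 0.001, -3.14]
ft_force: [0.5, -0.0, -0.4]
grip_width: 0.0751
grip_force: 0.0
```

```bash
python3 look.py
```

```text
15.2667 [ 0.48232259 -0.21199041  0.15072131] [-3.14084376e+00  6.96596380e-04 -3.13985938e+00] [ 0.48782142 -0.03809891 -0.39807692] 0.07510137893292311
washer [ 0.6563 -0.1316  0.0827] 0.003
washer [ 0.4835 -0.2127  0.0755] 0.0028
washer [0.5505 0.3595 0.0837] 0.0025
```

>>> apply_moves:
  deltas:
    - {"tx":0,"ty":0,"tz":0.03,"roll":0,"fingers":0.075}
    - {"tx":0,"ty":0,"tz":0.06,"roll":0,"fingers":0.075}
    - {"tx":0,"ty":0,"tz":0.09,"roll":0,"fingers":0.075}
    - {"tx":0,"ty":0,"tz":0.11,"roll":0,"fingers":0.075}
    - {"tx":0,"ty":0,"tz":0.12,"roll":0,"fingers":0.075}
    - {"tx":0,"ty":0,"tz":0.12,"roll":0,"fingers":0.075}
    - {"tx":0,"ty":0,"tz":0.12,"roll":0,"fingers":0.055}
    - {"tx":0,"ty":0,"tz":0.12,"roll":0,"fingers":0.035}
    - {"tx":0,"ty":0,"tz":0.12,"roll":0,"fingers":0.035}
    - {"tx":0,"ty":0,"tz":0.12,"roll":0,"fingers":0.035}
    - {"tx":0,"ty":0,"tz":0.12,"roll":0,"fingers":0.035}
    - {"tx":0,"ty":0,"tz":0.12,"roll":0,"fingers":0.035}
  squeeze: 40

```text
clock: 16.37
ee_pos: [0.4835, -0.2136, 0.0321]
ee_rot: [-3.139, 0.003, -3.141]
ft_force: [0.3, -0.5, 6.3]
grip_width: 0.0473
grip_force: 41.6
```

>>> apply_moves:
  deltas:
    - {"tx":0,"ty":0,"tz":-0.02,"roll":0,"fingers":0.035}
    - {"tx":0,"ty":0,"tz":-0.045,"roll":0,"fingers":0.035}
    - {"tx":0,"ty":0,"tz":-0.075,"roll":0,"fingers":0.035}
    - {"tx":0,"ty":0.0,"tz":-0.105,"roll":0,"fingers":0.035}
    - {"tx":-0.007,"ty":0.012,"tz":-0.12,"roll":0,"fingers":0.035}
    - {"tx":-0.018,"ty":0.032,"tz":-0.12,"roll":0,"fingers":0.035}
    - {"tx":-0.032,"ty":0.058,"tz":-0.12,"roll":0,"fingers":0.035}
    - {"tx":-0.047,"ty":0.085,"tz":-0.12,"roll":0,"fingers":0.035}
    - {"tx":-0.062,"ty":0.112,"tz":-0.12,"roll":0,"fingers":0.035}
    - {"tx":-0.077,"ty":0.139,"tz":-0.12,"roll":0,"fingers":0.035}
    - {"tx":-0.092,"ty":0.166,"tz":-0.12,"roll":0,"fingers":0.035}
    - {"tx":-0.107,"ty":0.193,"tz":-0.12,"roll":0,"fingers":0.035}

```text
clock: 17.37
ee_pos: [0.5892, -0.0178, 0.1502]
ee_rot: [3.142, -0.0, -3.141]
ft_force: [0.6, -0.6, -2.1]
grip_width: 0.0473
grip_force: 41.8
```

>>> apply_moves:
  deltas:
    - {"tx":-0.015,"ty":0.027,"tz":0,"roll":0,"fingers":0.035}
    - {"tx":-0.03,"ty":0.054,"tz":0,"roll":0,"fingers":0.035}
    - {"tx":-0.045,"ty":0.081,"tz":0,"roll":0,"fingers":0.035}
    - {"tx":-0.059,"ty":0.106,"tz":0,"roll":0,"fingers":0.035}
    - {"tx":-0.07,"ty":0.126,"tz":0,"roll":0,"fingers":0.035}
    - {"tx":-0.076,"ty":0.136,"tz":0,"roll":0,"fingers":0.035}
    - {"tx":-0.076,"ty":0.136,"tz":0.02,"roll":0,"fingers":0.035}
    - {"tx":-0.076,"ty":0.136,"tz":0.04,"roll":0,"fingers":0.035}
    - {"tx":-0.076,"ty":0.136,"tz":0.05,"roll":0,"fingers":0.035}
    - {"tx":-0.076,"ty":0.136,"tz":0.05,"roll":0,"fingers":0.035}

```text
clock: 18.2
ee_pos: [0.6623, 0.1161, 0.0966]
ee_rot: [-3.141, -0.007, 3.141]
ft_force: [-0.5, -0.3, -1.8]
grip_width: 0.0474
grip_force: 41.8
```

```bash
python3 look.py side 260 180 pics/b1.png
```

```text
18.2 [0.66230189 0.11606511 0.09664086] [-3.14138685 -0.00677104  3.14144682] [-0.5046299  -0.25040459 -1.82509568] 0.047429688505454114
washer [ 0.5367 -0.3929  0.0839] 0.0026
washer [ 0.6563 -0.1316  0.0827] 0.003
```

View pics/b1.png

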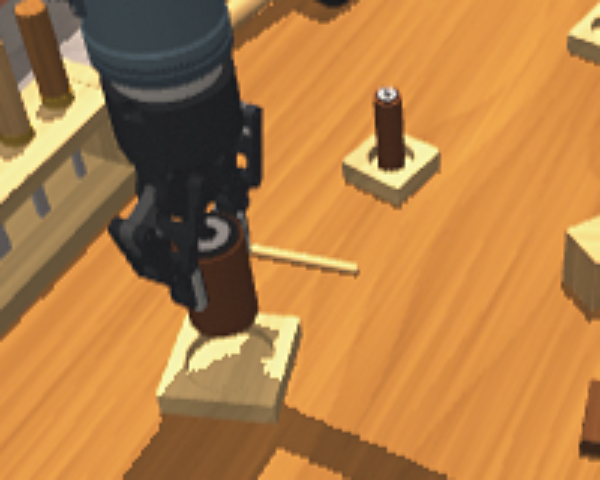

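Drum b hangs upright over its seat (bottom at about (225,325), recess at about (230,360)). I'll lower and release it.

>>> apply_moves:
  deltas:
    - {"tx":0,"ty":0,"tz":0.02,"roll":0,"fingers":0.035}
    - {"tx":0,"ty":0,"tz":0.036,"roll":0,"fingers":0.035}
    - {"tx":0,"ty":0,"tz":0.048,"roll":0,"fingers":0.035}
    - {"tx":0,"ty":0,"tz":0.056,"roll":0,"fingers":0.035}
    - {"tx":0,"ty":0,"tz":0.06,"roll":0,"fingers":0.035}
    - {"tx":0,"ty":0,"tz":0.06,"roll":0,"fingers":0.035}
    - {"tx":0,"ty":0,"tz":0.06,"roll":0,"fingers":0.035}
    - {"tx":0,"ty":0,"tz":0.06,"roll":0,"fingers":0.055}
    - {"tx":0,"ty":0,"tz":0.06,"roll":0,"fingers":0.075}
    - {"tx":0,"ty":0,"tz":0.06,"roll":0,"fingers":0.075}
    - {"tx":0,"ty":0,"tz":0.06,"roll":0,"fingers":0.075}
    - {"tx":0,"ty":0,"tz":0.06,"roll":0,"fingers":0.075}

```text
clock: 19.3
ee_pos: [0.6653, 0.1166, 0.0406]
ee_rot: [-3.142, 0.001, -3.141]
ft_force: [-0.8, -0.2, -0.5]
grip_width: 0.075
grip_force: 0.0
```

>>> apply_moves:
  deltas:
    - {"tx":0,"ty":0,"tz":-0.025,"roll":0,"fingers":0.075}
    - {"tx":0,"ty":0,"tz":-0.055,"roll":0,"fingers":0.075}
    - {"tx":0,"ty":0,"tz":-0.09,"roll":0,"fingers":0.075}
    - {"tx":0.025,"ty":0,"tz":-0.12,"roll":0,"fingers":0.075}
    - {"tx":0.06,"ty":0,"tz":-0.14,"roll":0,"fingers":0.075}
    - {"tx":0.1,"ty":0,"tz":-0.15,"roll":0,"fingers":0.075}
    - {"tx":0.14,"ty":0,"tz":-0.15,"roll":0,"fingers":0.075}
    - {"tx":0.18,"ty":0,"tz":-0.15,"roll":0,"fingers":0.075}
    - {"tx":0.21,"ty":0,"tz":-0.15,"roll":0,"fingers":0.075}
    - {"tx":0.22,"ty":0,"tz":-0.15,"roll":0,"fingers":0.075}
    - {"tx":0.22,"ty":0,"tz":-0.15,"roll":0,"fingers":0.075}
    - {"tx":0.22,"ty":0,"tz":-0.15,"roll":0,"fingers":0.075}

```text
clock: 20.3
ee_pos: [0.446, 0.1165, 0.1911]
ee_rot: [-3.142, 0.002, -3.141]
ft_force: [1.1, -0.3, 1.1]
grip_width: 0.075
grip_force: 0.0
```

```bash
python3 look.py; python3 -c "
import numpy as np,cv2
cv2.imwrite('pics/end.png',np.load('l_scene.npz')['pixels'][:,:,::-1])"
```

```text
20.3 [0.44602863 0.11652028 0.19108758] [-3.14156432e+00  2.44198939e-03 -3.14139126e+00] [ 1.08979086 -0.32993174  1.10212318] 0.07502571737269105
washer [ 0.5343 -0.3937  0.0832] 0.002
washer [ 0.6563 -0.1316  0.0827] 0.003
washer [0.6647 0.1171 0.0841] 0.0026
washer [0.5506 0.3595 0.0838] 0.0028
```

View pics/end.png

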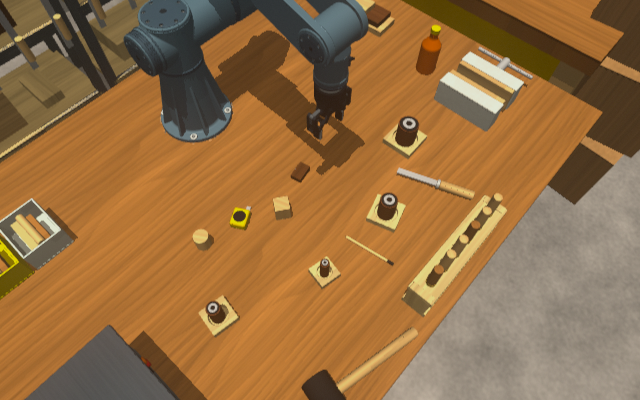

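The final picture shows all four drums upright in their seats, at (407,130), (388,205), (324,267) and (215,310). The washers are at z of about 83–84 mm and within 3 mm of the seat centres, the offcuts haven't moved, and the gripper is clear. I'm handing in.

```bash
python3 -c "
from cell import *
print(hand_in())"
```

```text
the job is handed in; nothing more can be done
None
```

The job is handed in: all four drums stand upright in the recesses of their own sizes, the two pine offcuts are where they were, and it took about 20 s of the 112 s; the hand-in call returned no verdict.

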